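# Clear the packing board and tip the tall carton onto its back

## Task

Take the steel tin off the white board under the cooling rack and lay it flat in the square tray. Then stand the tall carton upright with its back squarely against the middle of the board's near edge and tip it over that edge, so that it ends lying flat on its back on the board, window up, pointing straight in with its foot end about at the board's near edge. Do not knock the rack, and leave the jar, the small carton and the bowl where they are.

Things in the scene. Friction and masses are not known exactly. Their poses are not given: they have to be found in the camera images.
- board: Fixed white plastic board, 210 deep (x) x 220 wide (y) x 15 mm thick, lying on the bench. Origin: middle of its near edge, at bench height; x points away from that edge across the board, y along the edge, z up.
- rack: Steel wire cooling rack fixed over the board; same origin and axes as the board. Wires along y fill x = 65 to 207, y = -129 to 129 mm; underside 249, top 257 mm above the bench (285 with its pralines). Its only legs are two 12 mm posts at x = 200, y = +-125 mm, so it is open at the front and sides.
- tin_mid (a point): Loose closed flat steel tin, 102 (x) x 48 (y) x 36 mm high, 0.15 kg, lying on the board under the rack. This point is its centre, 18 mm above its underside; z up.
- tray: Fixed square aluminium tray on the bench, 140 x 140 mm, 12 mm high, walls 4 mm, floor 4 mm thick, open above. Origin: centre of its underside; axes along its sides.
- carton_mid (a point): Loose tall cardboard carton, 50 deep (x) x 60 wide (y) x 180 mm high (z), about 0.3 kg, standing upright. This point is its centre, 90 mm up. Its front (its -x side) has a dark window; its back is its plain +x side. At the start its front faces roughly towards the robot's side of the bench.
- carton_foot (a point): Middle of the tall carton's lower back edge (25 mm in its +x from its axis, at its underside).
- small_carton: Bystander: loose low carton of the same kind, 50 x 70 x 100 mm high. Origin: centre of its underside.
- jar: Bystander: glass jar, 68 mm across, 120 mm high. Origin: centre of its underside.
- bowl: Bystander: white bowl, 100 mm across, 60 mm high. Origin: centre of its underside.
Not all that is in view belongs to the job. There is more than one size of the part that bears tin_mid; the job needs the larger. What is shaped like the part that bears carton_mid but pink is not meant.

How it is judged:
On the way, in this order (a step that is already met when the one before it is completed fails the run):
1. the tin lies flat in the tray, let go (x of tin_mid in the frame of tray between -0.04 and 0.04 m and y of tin_mid in the frame of tray between -0.04 and 0.04 m and z of tin_mid in the frame of tray between 0.012 and 0.032 m and angle between tin_mid's own z axis and vertical below 0.1 rad and contact force between the fingers and tin below 0.1 N), for 0.2 s.
2. the tall carton stands upright, its back against the middle of the board's near edge (angle between carton_mid's own z axis and vertical below 0.08 rad and x of carton_foot in the frame of board between -0.015 and 0.005 m and y of carton_foot in the frame of board between -0.04 and 0.04 m and z of carton_foot in the frame of board below 0.006 m and angle between the x axis of carton_mid and the x axis of board, either way round below 0.2 rad), for 0.2 s.
3. the carton tips over, its foot still at the board's edge (angle between carton_mid's own z axis and vertical between 0.45 and 1.3 rad and x of carton_foot in the frame of board between -0.05 and 0.02 m and z of carton_foot in the frame of board below 0.035 m).
At the end, for the whole second after the job is handed in: Carton flat on its back on the board (5 deg), window up, square to the edge within 14 deg, within 50 mm of the board's middle line, foot end 45 mm short of to 30 mm past the near edge; tin flat in the tray, centre within 40 mm of its middle along each side; both at rest (angle between carton_mid's own x axis and vertical above 3.06 rad and x of carton_mid in the frame of board between 0.045 and 0.12 m and y of carton_mid in the frame of board between -0.05 and 0.05 m and z of carton_mid in the frame of board between 0.035 and 0.045 m and angle between the z axis of carton_mid and the x axis of board, either way round below 0.25 rad and x of tin_mid in the frame of tray between -0.04 and 0.04 m and y of tin_mid in the frame of tray between -0.04 and 0.04 m and z of tin_mid in the frame of tray between 0.012 and 0.032 m and angle between tin_mid's own z axis and vertical below 0.1 rad and linear speed of each of carton, tin below 0.02 m/s); the robot touches nothing.
It fails at once if the jar is shifted more than 25 mm or tipped (distance of jar from where it was at the start of the episode above 0.025 m or angle between jar's own z axis and vertical above 0.3 rad).
It fails at once if the small carton is shifted more than 25 mm or tipped (distance of small_carton from where it was at the start of the episode above 0.025 m or angle between small_carton's own z axis and vertical above 0.3 rad).
It fails at once if the bowl is shifted more than 25 mm or tipped (distance of bowl from where it was at the start of the episode above 0.025 m or angle between bowl's own z axis and vertical above 0.3 rad).
It fails at once if the rack is knocked (over 12 N) (contact force between rack and anything else above 12 N).
It also fails if it takes over 72 s, if anything falls off the work surface, if the arm or the gripper's body presses on something with over 40 N, if the wrist force passes 120 N, or if a joint passes its speed limit or range.

## Robot

A 6-joint arm with a two-finger parallel gripper is mounted at the origin on the work surface. World frame = base frame: x ahead of the robot, y to its left, z up, the work surface at z = 0. Lengths are in m, angles in rad, forces in N, time in s.
With the tool pointing down it reaches from about 0.375 to 0.975 m from the base axis. Payload 3.8 kg.
Tool frame: the origin (TCP) lies midway between the tips of the shut fingers; the grasp point (between the pads) lies 19 mm behind it; z points along the fingers, y is the direction in which the jaws open and shut (so a half turn about z gives the same grasp; the last joint's range is limited). The gripper opens to 85 mm and grips with 20 to 120 N. Pads are 22 mm wide; open, the fingers measure 114 mm over their backs; the gripper's body (76 mm by 85 mm) begins 54 mm behind the grasp point. The pads swing forward as they close: fully open they stand 13 mm farther back than shut.
Start: joints at [1.109, 0.264, 1.604, -0, 1.274, -0.037], TCP at [0.278, 0.615, 0.231] pointing down, gripper open.
Joint ranges: [-2.63, 2.63], [-0.94, 2.18], [0.31, 2.57], [-1.31, 4.45], [0, 2.66], [-2.55, 2.55]. Speed limits (rad/s): [2.57, 2.57, 3.14, 3.14, 3.14, 3.14].

## Interface

Orientations are given as a rotation vector (axis times angle).
In Python, from workcell import bot gives the robot as it stands. The module is installed in compiled form; this text tells all that it offers.
- The arm moves only by the tool play_rows, never from a script. Its argument "series" is a list of rows, each an object with "translation": the shift along the tool's x, y, z in m, a list of three; "spin": the turn about the tool's z in units of 5 degrees (1.0 is 5 degrees). In form: [{"translation": [dx, dy, dz], "spin": spin}, ...]. A call has 1 to 5 rows; each row shifts and turns the commanded pose from where the row before left it, along the tool's axes as they then stand; what a row does not reach is not made up. A row lasts 1/10 s, in which the tool goes at most 50 mm and 8.59 degrees, less where a joint would pass 70% of its speed; a pose out of reach is approached as far as the arm can. A call is refused whole if a number of a shift passes 0.05 or a number of a turn 1, either way. A call with a gripper value outside its range is refused whole. "jaw" is the gripper's target within -1 to 1 (fully open at 1, half-way at 0, shut at -1), set as the call begins (left out, the last holds). The fingers move at their own pace and stop on an object; "force" is the grip in N (left out, the last holds). Time passes only in rows, so rows that do not move let the fingers close. It gives the time, the measured TCP pose, the force and the opening at its end, in the units of the state.
- bot.read_state(): the state, without advancing time (a new reading comes with each control period).
- bot.read_camera(name): name is "scene" or "top" or "wrist"; returns the picture (480x640x3 uint8, blue, green, red); there is no depth.
- bot.get_calibration(name): a dict with "fov_y" (degrees; the focal length in pixels is half the picture's height over the tangent of half this angle, whatever the lens; pixels are square), "cx", "cy" (the principal point, pixels), "k1" (the pictures are not rectified: a ray, as slopes to the right and down, at radius r is drawn at 1 + k1 r^2 times it, then the intrinsics apply), "R" (3x3) and "t" (3): a world point X has camera coordinates R X + t. Camera axes: x right, y down, z forward; pixel columns grow to the right and rows downward; lengths in m; the calibration is good to about 2 mm. A picture is of the moment at which its call begins: read the wrist's pose just before it. get_calibration takes no time and is no camera call; for the wrist camera it gives the pose at the moment of the call.
- bot.finish_job(): hands the job in, once; it reports no verdict.
The state is a dict: "time": time; "q": joint angles; "joint_vel": joint speeds; "joint_torque": joint torques, N m; "tool_pos": TCP position; "tcp_rot": TCP orientation; "wrist_force": force on the tool from outside, world axes, zero at the start; "torque": the same for the moment, N m; "width": opening from 0.0 (shut) to 1.0 (fully open).
Only numpy, scipy, OpenCV 4.12 (cv2) and the standard library are available. Lean on these libraries where they do the work, as an engineer would, in place of code of your own. Each camera call takes 0.05 s, during which the arm holds its last target. There are 200 camera calls.

## Working session

There is one attempt and no reset: what is moved stays moved. The work goes in short steps, Python scripts to look and compute and a tool call to move; the robot and the scene stay as the last step left them, time stands still between calls to the robot, and variables do not carry over. Pictures are saved under pics/ and viewed, about 8 in all and at most 12, crops included, and the job is handed in when it is done.

Besides the shell and the picture viewer there is one more tool, called by a JSON object that holds its "fn" and its "kwargs", one argument or row to a line. play_rows: Moves the arm, as the interface text tells. Its arguments: {"type":"object","properties":{"series":{"type":"array","items":{"type":"object","properties":{"translation":{"type":"array","items":{"type":"number"}},"spin":{"type":"number"}}}},"jaw":{"type":"number"},"force":{"type":"number"}},"required":["series"]}

```bash
mkdir -p pics; cat > h.py <<'E'
import numpy as np,cv2
from scipy.spatial.transform import Rotation as Ro
from workcell import bot
def K(c):
    f=240/np.tan(np.radians(c['fov_y'])/2); return f
def proj(c,X):
    p=np.atleast_2d(X)@np.array(c['R']).T+np.array(c['t']); s=p[:,:2]/p[:,2:]
    s=s*(1+c['k1']*(s**2).sum(1,keepdims=True)); return s*K(c)+[c['cx'],c['cy']]
def back(c,uv,z):
    d=(np.atleast_2d(uv).astype(float)-[c['cx'],c['cy']])/K(c); s=d.copy()
    for _ in range(30): s=d/(1+c['k1']*(s**2).sum(1,keepdims=True))
    R=np.array(c['R']);o=-R.T@np.array(c['t']); r=np.c_[s,np.ones(len(s))]@R
    return o+r*((z-o[2])/r[:,2])[:,None]
E
python3 - <<'E'
from h import *
for n in('scene','top','wrist'):
    c=bot.get_calibration(n);im=bot.read_camera(n);cv2.imwrite(f'pics/{n}0.png',im)
    R=np.array(c['R']);print(n,c['fov_y'],c['k1'],-R.T@np.array(c['t']),R[2])
print(bot.read_state())
E
```

```text
scene 47.75278935204824 -0.1673267084467734 [1.35270063 0.57567081 1.0280275 ] [-0.5720516  -0.46954364 -0.67252192]
top 56.77595961967643 -0.09015224637995133 [ 0.4810974  -0.07444732  1.08213032] [ 0.06290955 -0.02563054 -0.99769006]
wrist 64.26086837114089 -0.0628930177579755 [0.20636358 0.64758468 0.3722231 ] [ 0.27971049 -0.12754311 -0.9515749 ]
{'time': 0.15, 'q': array([ 1.10906205e+00,  2.64604044e-01,  1.60511743e+00,  8.08735018e-07,
        1.27370095e+00, -3.69030690e-02]), 'joint_vel': array([-3.84024545e-04, -3.48187947e-03, -4.99610995e-03, -1.79931742e-03,
        6.52113561e-04, -5.18461639e-05]), 'joint_torque': array([ 4.82769465e-04, -5.15903485e+01, -3.67959166e+01,  3.80096833e-05,
        8.05497402e-03, -5.46327510e-05]), 'tool_pos': array([0.27795047, 0.6144629 , 0.23020104]), 'tcp_rot': array([-6.62221054e-01, -3.07054045e+00,  2.78463070e-03]), 'wrist_force': array([-0.56926444, -0.67502141,  1.36467669]), 'torque': array([-0.01473015,  0.00085229,  0.00719679]), 'width': 0.9995930239618648}
```

View pics/scene0.png

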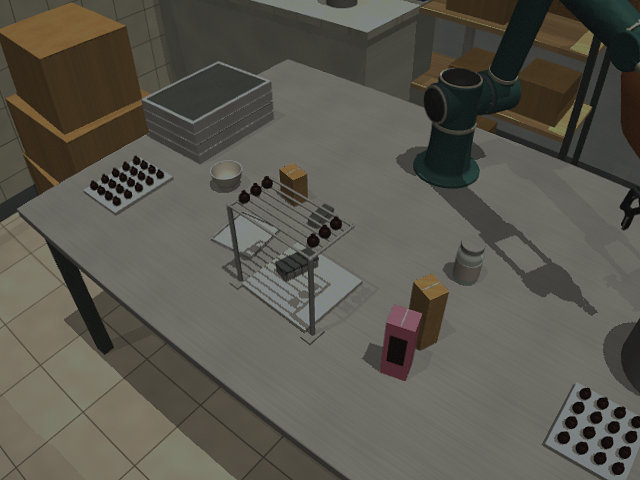

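View pics/top0.png

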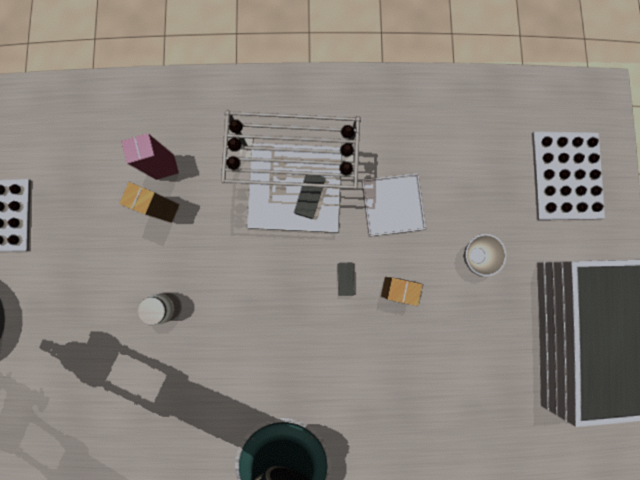

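The scene and top views show these candidates in the top picture. Tins: one on the board at (310,196), and one loose on the bench at (346,279), which is the smaller. Cartons: tan tall at (148,200), pink at (150,155, a decoy), and small tan at (402,291). The tray is at (395,205), the board at about (293,190), the jar at (155,308) and the bowl at (485,255). I choose the tin on the board and the tan tall carton, and check both in a close crop.

```bash
python3 - <<'E'
from h import *
im=cv2.imread('pics/top0.png')
a=cv2.resize(im[100:310,230:440],None,fx=3.7,fy=3.7,interpolation=cv2.INTER_CUBIC)[:, :600]
a=cv2.resize(im[100:250,230:430],None,fx=4,fy=4,interpolation=cv2.INTER_CUBIC)
cv2.imwrite('pics/c1.png',cv2.convertScaleAbs(a,alpha=1.3))
b=cv2.resize(im[120:260,110:200],None,fx=4,fy=4,interpolation=cv2.INTER_CUBIC)
s=cv2.imread('pics/scene0.png')
d=cv2.resize(s[260:400,360:470],None,fx=4,fy=4,interpolation=cv2.INTER_CUBIC)
cv2.imwrite('pics/c2.png',cv2.convertScaleAbs(np.hstack([b,d]),alpha=1.3))
c=bot.get_calibration('top')
for n,p,z in [('board',[[247,229],[339,233]],.015),('tray',[[365,180],[419,175],[425,229],[369,235]],.012),('tin',[[310,196]],.051),('carton',[[139,198]],.18),('jar',[[152,310]],.12),('small',[[405,291]],.1),('pink',[[138,146]],.18)]:
    print(n,back(c,p,z).round(3).tolist())
E
```

```text
board [[0.572, 0.075, 0.015], [0.559, -0.146, 0.015]]
tray [[0.688, -0.213, 0.012], [0.699, -0.347, 0.012], [0.565, -0.357, 0.012], [0.553, -0.219, 0.012]]
tin [[0.644, -0.077, 0.051]]
carton [[0.626, 0.276, 0.18]]
jar [[0.391, 0.269, 0.12]]
small [[0.421, -0.285, 0.1]]
pink [[0.735, 0.28, 0.18]]
```

View pics/c1.png

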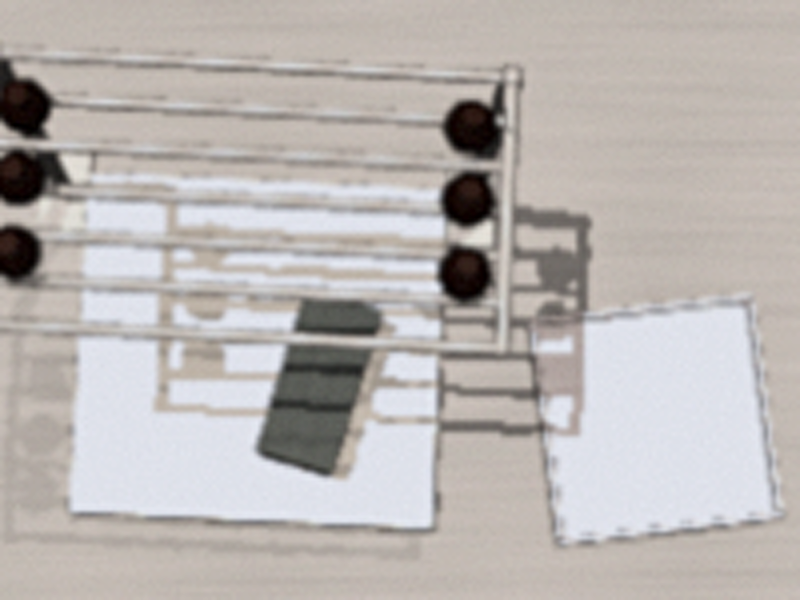

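View pics/c2.png

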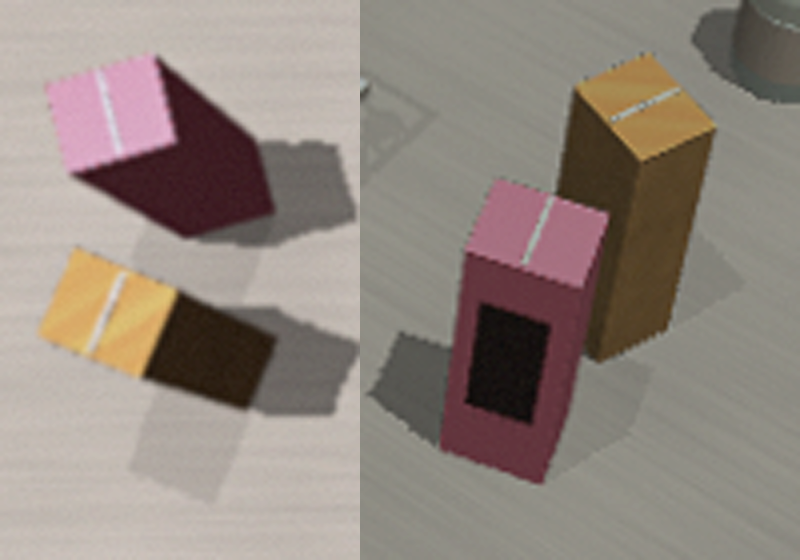

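The crops confirm both choices. The tin on the board is larger than the one on the bench; its corners in crop c1 are (302,298), (382,310), (332,475) and (258,452). The tan carton's top corners in c2 are (72,247), (178,290), (143,378) and (38,333). Its two faces towards the far side are plain, so the window faces the robot.

```bash
python3 - <<'E'
from h import *
c=bot.get_calibration('top')
def g(p,o,z): return back(c,np.array(p)/4+o-0.37,z)
B=g([[70,514],[435,529]],[230,100],.015)
yb=(B[0]-B[1])[:2];print('board o',B.mean(0),np.linalg.norm(yb),'yaw',np.degrees(np.arctan2(-yb[0],yb[1])))
yb/=np.linalg.norm(yb);xb=np.array([yb[1],-yb[0]]);o=B.mean(0)[:2]
for q in[(.065,-.129),(.065,.129),(.207,-.129)]:
    w=o+xb*q[0]+yb*q[1]; print('rack',q,w,[proj(c,[*w,z])[0] for z in(.253,)])
f=back(c,np.array([[230+505/4,100+348/4]]),.253);print('rack corner seen',f)
T=g([[302,298],[382,310],[332,475],[258,452]],[230,100],.051)
print('tin',T.round(4).tolist(),[np.linalg.norm(T[i]-T[i-1]) for i in range(4)]);print(T.mean(0),[np.degrees(np.arctan2(*(T[a]-T[b])[[1,0]])) for a,b in((0,3),(1,2))])
for q in((T[2]+T[3])/2,T.mean(0)): print('tin in board',(q[:2]-o)@xb,(q[:2]-o)@yb)
C=g([[72,247],[178,290],[143,378],[38,333]],[110,120],.18)
print('carton',C.round(4).tolist(),[np.linalg.norm(C[i]-C[i-1]) for i in range(4)],C.mean(0),[np.degrees(np.arctan2(*(C[a]-C[b])[[1,0]])) for a,b in((0,3),(1,2))])
R=g([[532,320],[750,297],[782,515],[560,545]],[230,100],.012)
print('tray',R.mean(0),[np.degrees(np.arctan2(*(R[a]-R[b])[[1,0]])) for a,b in((0,3),(1,2))])
s=bot.read_state();print(Ro.from_rotvec(s['tcp_rot']).as_matrix().round(3))
E
```

```text
board o [ 0.56784882 -0.03473166  0.015     ] 0.22006224364151922 yaw -3.291408776957828
rack (0.065, -0.129) [ 0.62533515 -0.1672508 ] [array([357.68826188, 188.48121819])]
rack (0.065, 0.129) [0.64014804 0.09032362] [array([221.20450301, 182.7652248 ])]
rack (0.207, -0.129) [ 0.76710091 -0.17540363] [array([359.98526753, 115.69005022])]
rack corner seen [[ 0.62820182 -0.16459064  0.253     ]]
tin [[0.6962, -0.0668, 0.051], [0.6885, -0.1137, 0.051], [0.5914, -0.0827, 0.051], [0.6055, -0.0398, 0.051]] [np.float64(0.09465403204250494), np.float64(0.0475502130101684), np.float64(0.10192167303150569), np.float64(0.04521518744866632)]
[ 0.64539975 -0.07576156  0.051     ] [np.float64(-16.59863654448137), np.float64(-17.712412346562203)]
tin in board 0.03207299674026902 -0.024717223841297837
tin in board 0.07977871536452698 -0.036509681755334235
carton [[0.6612, 0.3003, 0.18], [0.6375, 0.2439, 0.18], [0.5922, 0.2617, 0.18], [0.6167, 0.3175, 0.18]] [np.float64(0.047741238166625656), np.float64(0.061101343703115596), np.float64(0.04862131623317211), np.float64(0.06085307962813399)] [0.62687567 0.28084487 0.18      ] [np.float64(-21.118968838442377), np.float64(-21.450733966441454)]
tray [ 0.62723236 -0.28183417  0.012     ] [np.float64(5.611279194429673), np.float64(6.375768476524155)]
[[-0.911  0.412 -0.001]
 [ 0.412  0.911 -0.002]
 [ 0.    -0.002 -1.   ]]
```

View pics/wrist0.png

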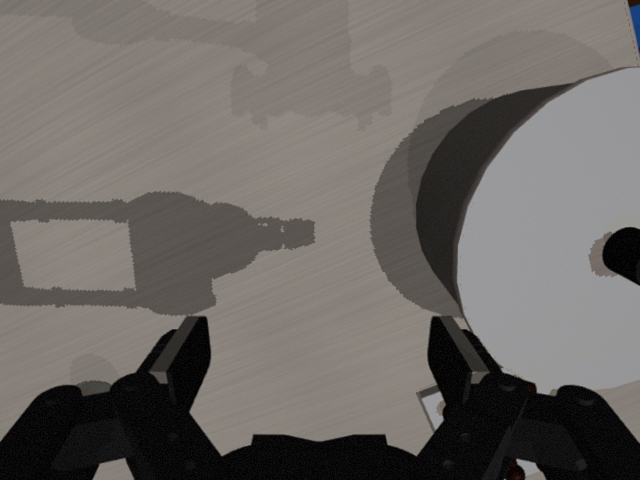

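The wrist view shows the open fingers, and a white drum close by on the right at about (560,240). It lies towards +y, so I move away from it.

```bash
cat >> h.py <<'E'
def go(target,yaw=None):
    """yaw: wanted world angle (deg) of tool x; print total tool-frame shift (first) and spin units"""
    s=bot.read_state();R=Ro.from_rotvec(s['tcp_rot']).as_matrix();p=np.array(s['tool_pos'])
    d=R.T@(np.array(target)-p);a=np.degrees(np.arctan2(R[1,0],R[0,0]))
    print('t',s['time'],'pos',p.round(4),'yaw',a.round(2),'F',np.array(s['wrist_force']).round(1),'w',round(s['width'],3))
    n=max(1,int(np.ceil(np.linalg.norm(d)/.05)));print('shift',d.round(4),'rows',n,'each',(d/n).round(4))
    if yaw is not None: print('spin units',round(-((yaw-a+180)%360-180)/5,2))
E
python3 -c "
from h import *
go([.53,-.04,.24],163)"
```

```text
t 0.15 pos [0.278  0.6145 0.2302] yaw 155.66 F [-0.6 -0.7  1.4] w 1.0
shift [-0.4994 -0.4924 -0.0089] rows 15 each [-0.0333 -0.0328 -0.0006]
spin units -1.47
```

{"fn": "play_rows", "kwargs": {
  "series": [
    {"translation": [-0.0333,-0.0328,-0.003]},
    {"translation": [-0.0333,-0.0328,-0.003]},
    {"translation": [-0.0333,-0.0328,-0.003]},
    {"translation": [-0.0333,-0.0328,-0.001]},
    {"translation": [-0.0333,-0.0328,0]}
  ],
  "jaw": 1
}}

```text
invalid input
```

{"fn": "play_rows", "kwargs": {
  "series": [
    {"translation": [-0.0333,-0.0328,0]},
    {"translation": [-0.0333,-0.0328,0]},
    {"translation": [-0.0333,-0.0328,0]},
    {"translation": [-0.0333,-0.0328,0]},
    {"translation": [-0.0333,-0.0328,0]}
  ]
}}

```text
invalid input
```

{"fn": "play_rows", "kwargs": {
  "series": [
    {"translation": [-0.0333,-0.0328,0]},
    {"translation": [-0.0333,-0.0328,0]},
    {"translation": [-0.0333,-0.0328,0]},
    {"translation": [-0.0333,-0.0328,0],"spin": -0.73},
    {"translation": [-0.0333,-0.0328,0],"spin": -0.73}
  ]
}}

```text
invalid input
```

```bash
python3 -c "
from h import *
go([.604,-.063,.018],163)
im=bot.read_camera('scene');cv2.imwrite('pics/s1.png',cv2.resize(im[0:340,160:560],None,fx=1.7,fy=1.7))
w=bot.read_camera('wrist');cv2.imwrite('pics/w1.png',w)
"
```

```text
t 0.15 pos [0.278  0.6145 0.2302] yaw 155.66 F [-0.6 -0.7  1.4] w 1.0
shift [-0.5763 -0.4825  0.213 ] rows 16 each [-0.036  -0.0302  0.0133]
spin units -1.47
```

View pics/s1.png

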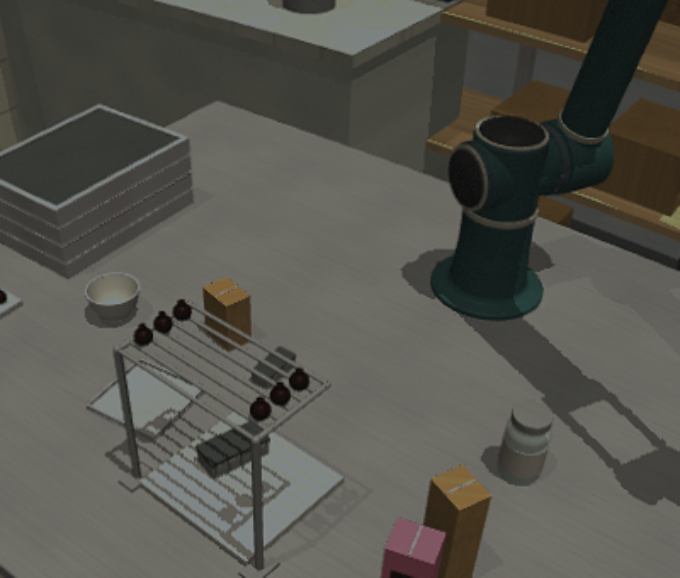

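The moves were refused, probably because rows without "spin" are invalid. The arm has not moved. (6 pictures viewed.)

{"fn": "play_rows", "kwargs": {
  "series": [
    {"translation": [-0.0333,-0.0328,-0.003],"spin": 0},
    {"translation": [-0.0333,-0.0328,-0.003],"spin": 0},
    {"translation": [-0.0333,-0.0328,-0.003],"spin": 0},
    {"translation": [-0.0333,-0.0328,-0.001],"spin": 0},
    {"translation": [-0.0333,-0.0328,0],"spin": 0}
  ],
  "jaw": 1
}}

```text
time: 0.75
tool_pos: [0.3627, 0.3954, 0.2415]
tcp_rot: [0.661, 3.071, 0.001]
wrist_force: [1.5, -0.5, 0.5]
width: 1.001
```

{"fn": "play_rows", "kwargs": {
  "series": [
    {"translation": [-0.0333,-0.0328,0],"spin": 0},
    {"translation": [-0.0333,-0.0328,0],"spin": 0},
    {"translation": [-0.0333,-0.0328,0],"spin": 0},
    {"translation": [-0.0333,-0.0328,0],"spin": 0},
    {"translation": [-0.0333,-0.0328,0],"spin": 0}
  ]
}}

```text
time: 1.25
tool_pos: [0.4467, 0.1771, 0.2415]
tcp_rot: [0.662, 3.07, 0.001]
wrist_force: [1.1, 0.7, 1.0]
width: 1.001
```

{"fn": "play_rows", "kwargs": {
  "series": [
    {"translation": [-0.0333,-0.0328,0],"spin": 0},
    {"translation": [-0.0333,-0.0328,0],"spin": 0},
    {"translation": [-0.0333,-0.0328,0],"spin": 0},
    {"translation": [-0.0333,-0.0328,0],"spin": -0.73},
    {"translation": [-0.0333,-0.0328,0],"spin": -0.73}
  ]
}}

```text
time: 1.75
tool_pos: [0.5334, -0.04, 0.2415]
tcp_rot: [0.462, 3.107, 0.0]
wrist_force: [0.4, 1.0, 0.2]
width: 1.002
```

```bash
python3 -c "
from h import *
go([.604,-.063,.018],163)
im=bot.read_camera('scene');cv2.imwrite('pics/s2.png',cv2.resize(im[0:340,160:560],None,fx=1.7,fy=1.7))
w=bot.read_camera('wrist');cv2.imwrite('pics/w1.png',w)
"
```

```text
t 1.75 pos [ 0.5334 -0.04    0.2415] yaw 163.09 F [0.4 1.  0.2] w 1.002
shift [-0.0742 -0.0015  0.2235] rows 5 each [-0.0148 -0.0003  0.0447]
spin units 0.02
```

View pics/s2.png

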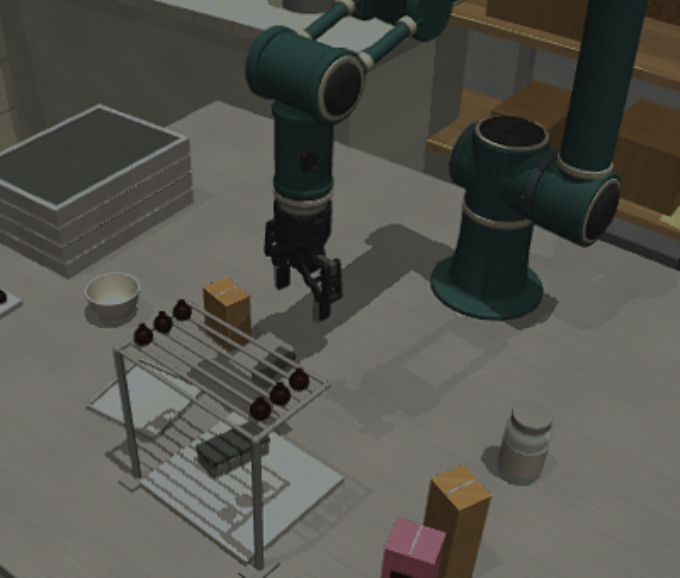

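The scene view shows the wrist as a green cylinder (x 275–333 at y≈150, ring at y≈200) above the gripper, standing clear of the rack. I measure its radius, because it passes the rack's front wire at grasp depth.

```bash
python3 - <<'E'
from h import *
c=bot.get_calibration('scene');im=bot.read_camera('scene')
R=np.array(c['R']);t=np.array(c['t'])
p=np.array([.5334,-.04,.2415])
right=R[0]*[1,1,0];right/=np.linalg.norm(right)
for h in np.arange(.06,.42,.03):
    q=p+[0,0,h];u=proj(c,q)[0];D=(R@q+t)[2]
    w={r:abs(proj(c,q+r*right)[0]-u)[0].round(1) for r in(.035,.045)}
    print(round(h,2),((u-[160,0])*1.7).round(0),w[.035]*1.7,w[.045]*1.7)
v=cv2.resize(im[60:200,290:400],None,fx=4,fy=4);
cv2.imwrite('pics/s3.png',v)
for h in(.16,.2,.235,.27,.3):
    u=proj(c,p+[0,0,h])[0].round().astype(int);print(h,u,im[u[1],u[0]-30:u[0]+31:1].sum(1).tolist())
E
```

```text
0.06 [300. 276.] 25.84 33.15
0.09 [301. 258.] 26.18 33.660000000000004
0.12 [301. 239.] 26.689999999999998 34.17
0.15 [301. 219.] 27.03 34.68
0.18 [301. 199.] 27.37 35.36
0.21 [302. 179.] 27.879999999999995 35.870000000000005
0.24 [302. 157.] 28.389999999999997 36.379999999999995
0.27 [302. 135.] 28.729999999999997 37.06
0.3 [303. 113.] 29.24 37.57
0.33 [303.  89.] 29.75 38.25
0.36 [303.  66.] 30.26 38.76
0.39 [304.  41.] 30.599999999999998 39.44
0.16 [337 125] [324, 325, 325, 323, 321, 319, 328, 330, 327, 326, 327, 324, 251, 19, 44, 55, 56, 59, 67, 63, 68, 95, 115, 132, 163, 168, 179, 178, 178, 178, 180, 181, 178, 173, 174, 163, 135, 136, 104, 66, 46, 70, 78, 72, 55, 34, 161, 298, 341, 335, 331, 330, 332, 330, 333, 334, 332, 329, 330, 328, 327]
0.2 [337 109] [321, 320, 321, 322, 322, 326, 322, 322, 324, 323, 324, 327, 215, 54, 78, 89, 90, 79, 73, 71, 81, 75, 72, 74, 80, 76, 82, 86, 79, 80, 77, 75, 83, 85, 73, 84, 73, 81, 88, 75, 87, 91, 93, 105, 134, 131, 93, 193, 304, 330, 327, 329, 325, 326, 324, 322, 325, 324, 327, 330, 330]
0.235 [338  95] [326, 329, 331, 326, 331, 324, 325, 323, 319, 322, 330, 328, 111, 61, 66, 78, 75, 73, 74, 74, 74, 75, 77, 77, 79, 81, 76, 68, 56, 54, 52, 51, 73, 63, 57, 61, 54, 72, 70, 79, 78, 66, 76, 70, 56, 50, 251, 336, 325, 323, 321, 322, 324, 324, 324, 323, 323, 326, 326, 326, 327]
0.27 [338  80] [319, 321, 320, 318, 322, 324, 324, 322, 321, 323, 329, 329, 109, 58, 76, 74, 70, 87, 72, 78, 77, 73, 75, 86, 76, 80, 81, 80, 79, 80, 75, 79, 88, 72, 82, 78, 78, 77, 68, 63, 67, 69, 68, 67, 65, 63, 101, 168, 191, 187, 189, 190, 191, 189, 191, 190, 190, 208, 216, 211, 216]
0.3 [338  66] [275, 222, 144, 180, 188, 188, 193, 192, 196, 192, 155, 58, 74, 92, 104, 106, 105, 103, 108, 102, 104, 92, 96, 92, 101, 95, 103, 94, 90, 97, 80, 79, 56, 60, 61, 61, 68, 78, 87, 135, 191, 212, 187, 149, 95, 53, 41, 50, 55, 46, 50, 34, 76, 98, 142, 142, 104, 158, 215, 218, 214]
```

```bash
python3 - <<'E'
from h import *
w=cv2.imread('pics/w1.png');c=bot.get_calibration('wrist')
# expected tin top corners & rack front in wrist view
T=np.array([[.6962,-.0668,.051],[.6885,-.1137,.051],[.5914,-.0827,.051],[.6055,-.0398,.051]])
print(proj(c,T).round(),proj(c,[[.630,-.08,.249]]).round(), -np.array(c['R']).T@np.array(c['t']))
E
```

```text
[[341. 370.]
 [295. 375.]
 [293. 285.]
 [341. 285.]] [[299. 511.]] [ 0.458787   -0.01655192  0.38328725]
```

View pics/w1.png

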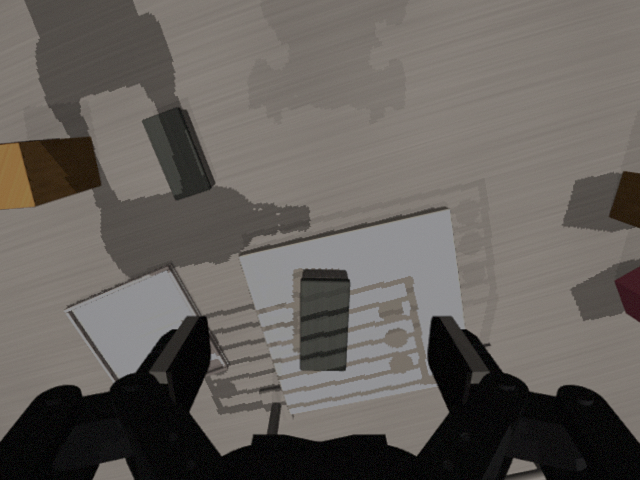

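The wrist view shows the tin's top face at columns 301–349 and rows 279–370, with the near end at row 279. It also shows the board's near corners at (240,255) and (449,208). I refine the tin and board with these points.

```bash
python3 - <<'E'
from h import *
c=bot.get_calibration('wrist')
T=back(c,[[301,279],[350,279],[347,370],[300,370]],.051)
print(T.round(4).tolist(),[np.linalg.norm(T[i]-T[i-1]).round(4) for i in range(4)],T.mean(0))
for a,b in((3,0),(2,1)): print(np.degrees(np.arctan2(*(T[a]-T[b])[[1,0]])))
B=back(c,[[449,208],[240,255]],.015);yb=(B[0]-B[1])[:2];L=np.linalg.norm(yb);yb/=L;xb=np.array([yb[1],-yb[0]]);o=B.mean(0)[:2]
print('board',o,L,np.degrees(np.arctan2(xb[1],xb[0])))
for q in T: print(((q[:2]-o)@xb).round(4),((q[:2]-o)@yb).round(4))
R=back(c,[[66,308],[171,265],[228,364]],.012);print('tray corners',R.round(4).tolist(),R[[0,2]].mean(0))
E
```

```text
[[0.588, -0.074, 0.051], [0.6017, -0.03, 0.051], [0.6986, -0.0606, 0.051], [0.6841, -0.1067, 0.051]] [np.float64(0.1016), np.float64(0.0461), np.float64(0.1016), np.float64(0.0484)] [ 0.64309273 -0.06782818  0.051     ]
-18.800437057599016
-17.5238513053753
board [ 0.56589972 -0.02428361] 0.2152000312092746 -4.133913176795033
0.0256 -0.048
0.0362 -0.0031
0.1349 -0.0266
0.1238 -0.0737
tray corners [[0.5592, -0.3424, 0.012], [0.5477, -0.2061, 0.012], [0.6786, -0.1938, 0.012]] [ 0.61892384 -0.26808627  0.012     ]
```

```bash
python3 - <<'E'
from h import *
s=bot.read_state();p=np.array(s['tool_pos']);print(p,s['time'])
cs=bot.get_calibration('scene');ct=bot.get_calibration('top');cw=bot.get_calibration('wrist')
print('scene board corner',back(cs,[[361.8,282.4]],.015))
# rack near +y corner, crop s1 (328,383)
print('scene rack corner',back(cs,[[328/1.7+160,383/1.7]],.253))
# carton top centre in c2 right: corners (650,53),(715,128),(638,162),(573,90)
C=np.array([[650,53],[715,128],[638,162],[573,90]]);print('scene carton',back(cs,(C-[360,0])/4+[360,260],.18).mean(0))
print('tcp in top/wrist',proj(ct,p),proj(cw,p))
t=bot.read_camera('top');w=bot.read_camera('wrist');cv2.imwrite('pics/t2.png',t)
cv2.imwrite('pics/w2.png',w);d=cv2.absdiff(w,cv2.imread('pics/w1.png'));print('diff',d.mean())
E
```

```text
[ 0.53385189 -0.04043957  0.24111535] 1.9
scene board corner [[0.58074836 0.08060236 0.015     ]]
scene rack corner [[0.64049071 0.08667653 0.253     ]]
scene carton [0.62735052 0.28276215 0.18      ]
tcp in top/wrist [[291.46297273 238.23333798]] [[317.35678587 320.23556581]]
diff 7.571599392361111
```

```bash
python3 - <<'E'
from h import *
a=cv2.imread('pics/w1.png',0);b=cv2.imread('pics/w2.png',0)
print(cv2.phaseCorrelate(np.float32(a[100:300]),np.float32(b[100:300])))
T=a[200:300,220:480]
_,m,_,l=cv2.minMaxLoc(cv2.matchTemplate(b,T,cv2.TM_CCOEFF_NORMED));print(m,l)
cw=bot.get_calibration('wrist')
m=cv2.inRange(b,150,255)
print('bright cols per row', [(r,np.flatnonzero(m[r,230:480])[[0,-1]]+230) for r in(240,250,260,270,300)])
tin=(b<95).astype(np.uint8); tin[:, :285]=0; tin[:,365:]=0; tin[:260]=0; tin[380:]=0
print([(r,np.flatnonzero(tin[r])[[0,-1]]) for r in(285,300,320,340,360)],[(k,np.flatnonzero(tin[:,k])[[0,-1]]) for k in(310,325,340)])
# compare top vs wrist vs projected points
for X in([.5985,-.0613,.051],[.579,.0751,.015]): print(proj(cw,X))
E
```

```text
((0.6130682622687118, 0.34595717899395595), 0.08332140761613846)
0.9649626612663269 (213, 206)Traceback (most recent call last):
  File "<stdin>", line 8, in <module>
IndexError: index 0 is out of bounds for axis 0 with size 0
```

w1 was taken while the arm was still settling (its picture is shifted by (-7,+6) px). With that corrected, the wrist view agrees with the top camera to about 2 mm, so I use the top values. The wrist cylinder's radius of about 36 mm limits the reach to about 27 mm past the board edge. That is just enough to pinch the tin's near end and drag it out.

{"fn": "play_rows", "kwargs": {
  "series": [
    {"translation": [0,0,0.0445],"spin": 0},
    {"translation": [0,0,0.0445],"spin": 0},
    {"translation": [0,0,0.0445],"spin": 0},
    {"translation": [0,0,0.0445],"spin": 0},
    {"translation": [0,0,0.0445],"spin": 0.1}
  ]
}}

```text
time: 2.5
tool_pos: [0.5328, -0.036, 0.0177]
tcp_rot: [0.476, 3.104, 0.001]
wrist_force: [0.7, -0.5, 0.6]
width: 0.997
```

{"fn": "play_rows", "kwargs": {
  "series": [
    {"translation": [-0.02,0,0],"spin": 0},
    {"translation": [-0.015,0,0],"spin": 0},
    {"translation": [-0.01,0,0],"spin": 0},
    {"translation": [-0.006,0,0],"spin": 0},
    {"translation": [0,0,0],"spin": 0}
  ]
}}

```text
time: 3.0
tool_pos: [0.5828, -0.0528, 0.0195]
tcp_rot: [0.478, 3.104, 0.0]
wrist_force: [0.1, -0.0, 0.5]
width: 1.0
```

```bash
python3 -c "
from h import *
go([.5933,-.0597,.018],162.5)"
```

```text
t 3.0 pos [ 0.5828 -0.0528  0.0195] yaw 162.51 F [ 0.1 -0.   0.5] w 1.0
shift [-0.0121 -0.0035  0.0015] rows 1 each [-0.0121 -0.0035  0.0015]
spin units 0.0
```

{"fn": "play_rows", "kwargs": {
  "series": [
    {"translation": [-0.004,-0.0035,0.001],"spin": 0},
    {"translation": [-0.004,0,0],"spin": 0},
    {"translation": [-0.004,0,0],"spin": 0},
    {"translation": [0,0,0],"spin": 0},
    {"translation": [0,0,0],"spin": 0}
  ]
}}

```text
time: 3.5
tool_pos: [0.5923, -0.0604, 0.0178]
tcp_rot: [-0.479, -3.105, -0.0]
wrist_force: [0.2, -0.4, 0.1]
width: 0.998
```

{"fn": "play_rows", "kwargs": {
  "series": [
    {"translation": [0,0,0],"spin": 0},
    {"translation": [0,0,0],"spin": 0},
    {"translation": [0,0,0],"spin": 0},
    {"translation": [0,0,0],"spin": 0},
    {"translation": [0,0,0],"spin": 0}
  ],
  "jaw": -1,
  "force": 40
}}

```text
time: 4.0
tool_pos: [0.5922, -0.0601, 0.0181]
tcp_rot: [-0.479, -3.105, -0.0]
wrist_force: [-2.2, -0.0, 4.8]
width: 0.536
```

{"fn": "play_rows", "kwargs": {
  "series": [
    {"translation": [0,0,0],"spin": 0},
    {"translation": [0,0,0],"spin": 0},
    {"translation": [0,0,0],"spin": 0},
    {"translation": [0,0,0],"spin": 0},
    {"translation": [0,0,0],"spin": 0}
  ]
}}

```text
time: 4.5
tool_pos: [0.5922, -0.0602, 0.0181]
tcp_rot: [-0.479, -3.105, -0.0]
wrist_force: [-2.2, 2.5, 5.3]
width: 0.534
```

{"fn": "play_rows", "kwargs": {
  "series": [
    {"translation": [0.005,0,0],"spin": 0},
    {"translation": [0.01,0,0],"spin": 0},
    {"translation": [0.01,0,0],"spin": 0},
    {"translation": [0.01,0,0],"spin": 0},
    {"translation": [0.01,0,0],"spin": 0}
  ]
}}

```text
time: 5.0
tool_pos: [0.5488, -0.0465, 0.018]
tcp_rot: [0.479, 3.104, -0.0]
wrist_force: [1.5, -1.8, 2.1]
width: 0.532
```

{"fn": "play_rows", "kwargs": {
  "series": [
    {"translation": [0.007,0,0],"spin": 0},
    {"translation": [0,0,0],"spin": 0},
    {"translation": [0,0,0],"spin": 0}
  ]
}}

```text
time: 5.3
tool_pos: [0.5409, -0.0441, 0.0179]
tcp_rot: [-0.478, -3.102, -0.0]
wrist_force: [-4.8, 1.2, 8.4]
width: 0.534
```

{"fn": "play_rows", "kwargs": {
  "series": [
    {"translation": [0,0,0],"spin": 0},
    {"translation": [0,0,0],"spin": 0},
    {"translation": [0,0,0],"spin": 0},
    {"translation": [0,0,0],"spin": 0},
    {"translation": [0,0,0],"spin": 0}
  ],
  "jaw": 1
}}

```text
time: 5.8
tool_pos: [0.5425, -0.0446, 0.0175]
tcp_rot: [-0.479, -3.104, 0.0]
wrist_force: [-0.2, 0.8, -0.2]
width: 1.0
```

```bash
python3 - <<'E'
from h import *
go([.57,-.05,.018])
w=bot.read_camera('top');c=bot.get_calibration('wrist');b=bot.read_camera('wrist');cv2.imwrite('pics/w3.png',b)
print(np.array(c['R']).tolist(),c['t'])
T=np.array([[.6962,-.0668,.051],[.6885,-.1137,.051],[.5914,-.0827,.051],[.6055,-.0398,.051]])+np.array([-.05,.0157,0])
print(proj(c,T).round())
E
```

```text
t 5.8 pos [ 0.5425 -0.0446  0.0175] yaw 162.46 F [-0.2  0.8 -0.2] w 1.0
shift [-0.0278  0.0032 -0.0005] rows 1 each [-0.0278  0.0032 -0.0005]
[[0.3017887566211214, 0.9533740677314062, 0.0011972277774681365], [0.9071411065978423, -0.2875396659520814, 0.30727179047971337], [0.2932892072639583, -0.09164511706271623, -0.9516210450704844]] [-0.12180726 -0.47919242  0.01300799]
[[375. 560.]
 [268. 570.]
 [254. 383.]
 [386. 384.]]
```

View pics/w3.png

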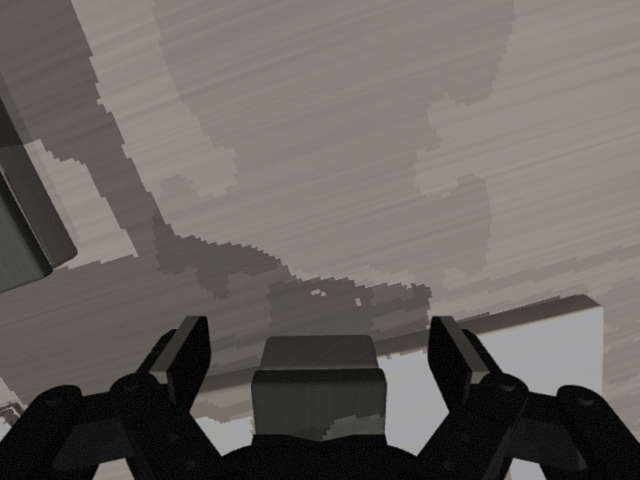

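The wrist view shows the tin's near end at columns 253–386, row ~372, between the fingers and over the board edge. The drag worked and the tin's centre is now about 28 mm past the edge. (9 pictures viewed.) Next I grip it near its middle.

{"fn": "play_rows", "kwargs": {
  "series": [
    {"translation": [-0.015,0,0],"spin": 0},
    {"translation": [-0.015,0,0],"spin": 0},
    {"translation": [-0.012,0,0],"spin": 0},
    {"translation": [-0.006,0,0],"spin": 0},
    {"translation": [0,0,0],"spin": 0}
  ]
}}

```text
time: 6.4
tool_pos: [0.5893, -0.0594, 0.0179]
tcp_rot: [0.479, 3.104, 0.0]
wrist_force: [-0.3, -0.5, -0.9]
width: 1.001
```

{"fn": "play_rows", "kwargs": {
  "series": [
    {"translation": [0,0,0],"spin": 0},
    {"translation": [0,0,0],"spin": 0},
    {"translation": [0,0,0],"spin": 0},
    {"translation": [0,0,0],"spin": 0},
    {"translation": [0,0,0],"spin": 0}
  ],
  "jaw": -1,
  "force": 60
}}

```text
time: 6.9
tool_pos: [0.5882, -0.059, 0.0179]
tcp_rot: [-0.479, -3.105, -0.0]
wrist_force: [0.1, 0.9, 1.8]
width: 0.553
```

{"fn": "play_rows", "kwargs": {
  "series": [
    {"translation": [0,0,0],"spin": 0},
    {"translation": [0,0,0],"spin": 0},
    {"translation": [0,0,-0.005],"spin": 0},
    {"translation": [0,0,-0.01],"spin": 0},
    {"translation": [0,0,-0.01],"spin": 0}
  ]
}}

```text
time: 7.4
tool_pos: [0.5883, -0.0591, 0.0432]
tcp_rot: [-0.479, -3.104, 0.0]
wrist_force: [0.6, 0.2, -1.4]
width: 0.552
```

{"fn": "play_rows", "kwargs": {
  "series": [
    {"translation": [0.02,0,0],"spin": 0},
    {"translation": [0.02,0,-0.01],"spin": 0},
    {"translation": [0,0,-0.02],"spin": 0}
  ]
}}

```text
time: 7.7
tool_pos: [0.5459, -0.0461, 0.0714]
tcp_rot: [-0.478, -3.098, 0.0]
wrist_force: [0.1, 1.1, -1.2]
width: 0.551
```

{"fn": "play_rows", "kwargs": {
  "series": [
    {"translation": [-0.0117,-0.037,0],"spin": 0},
    {"translation": [-0.0117,-0.037,0],"spin": 0},
    {"translation": [-0.0117,-0.037,0],"spin": 0},
    {"translation": [-0.0117,-0.037,0],"spin": 0}
  ]
}}

```text
time: 8.1
tool_pos: [0.5508, -0.2038, 0.0741]
tcp_rot: [0.478, 3.103, -0.001]
wrist_force: [0.1, 0.0, -1.1]
width: 0.548
```

{"fn": "play_rows", "kwargs": {
  "series": [
    {"translation": [0,0,0],"spin": -0.82},
    {"translation": [0,0,0],"spin": -0.82},
    {"translation": [0,0,0],"spin": -0.82},
    {"translation": [0,0,0],"spin": -0.82},
    {"translation": [0,0,0],"spin": -0.82}
  ]
}}

```text
time: 8.6
tool_pos: [0.5508, -0.2026, 0.0738]
tcp_rot: [-0.085, 3.139, -0.001]
wrist_force: [0.1, -0.3, -1.4]
width: 0.549
```

```bash
python3 -c "
from h import *
go([.624,-.282,.075],184)"
```

```text
t 8.6 pos [ 0.5508 -0.2026  0.0738] yaw -176.88 F [ 0.1 -0.3 -1.4] w 0.549
shift [-0.0688 -0.0833 -0.001 ] rows 3 each [-0.0229 -0.0278 -0.0003]
spin units -0.18
```

{"fn": "play_rows", "kwargs": {
  "series": [
    {"translation": [-0.023,-0.028,0],"spin": 0},
    {"translation": [-0.023,-0.028,0],"spin": 0},
    {"translation": [-0.023,-0.027,0],"spin": 0},
    {"translation": [0,0,0.02],"spin": 0},
    {"translation": [0,0,0.02],"spin": 0}
  ]
}}

```text
time: 9.1
tool_pos: [0.6259, -0.2836, 0.0346]
tcp_rot: [-0.079, 3.137, -0.003]
wrist_force: [-0.2, 0.1, -1.8]
width: 0.549
```

{"fn": "play_rows", "kwargs": {
  "series": [
    {"translation": [0,0,0.015],"spin": 0},
    {"translation": [0,0,0.008],"spin": 0},
    {"translation": [0,0,0.003],"spin": 0},
    {"translation": [0,0,0],"spin": 0},
    {"translation": [0,0,0],"spin": 0}
  ]
}}

```text
time: 9.6
tool_pos: [0.6243, -0.2817, 0.0077]
tcp_rot: [-0.081, 3.139, -0.001]
wrist_force: [0.4, -0.0, -2.0]
width: 0.549
```

{"fn": "play_rows", "kwargs": {
  "series": [
    {"translation": [0,0,0],"spin": 0},
    {"translation": [0,0,0],"spin": 0},
    {"translation": [0,0,0],"spin": 0},
    {"translation": [0,0,0],"spin": 0},
    {"translation": [0,0,0],"spin": 0}
  ],
  "jaw": 1
}}

```text
time: 10.1
tool_pos: [0.6236, -0.2816, 0.0069]
tcp_rot: [-0.081, 3.14, -0.0]
wrist_force: [0.2, 0.5, 0.4]
width: 1.001
```

{"fn": "play_rows", "kwargs": {
  "series": [
    {"translation": [0,0,-0.02],"spin": 0},
    {"translation": [0,0,-0.055],"spin": 0}
  ]
}}

```text
out of range; nothing moved
```

{"fn": "play_rows", "kwargs": {
  "series": [
    {"translation": [0,0,-0.045],"spin": 0},
    {"translation": [0,0,-0.045],"spin": 0},
    {"translation": [0,0,-0.05],"spin": 0},
    {"translation": [0,0,-0.05],"spin": 0},
    {"translation": [0,0,-0.05],"spin": 0}
  ]
}}

```text
time: 10.6
tool_pos: [0.6232, -0.2814, 0.2488]
tcp_rot: [0.081, -3.141, 0.0]
wrist_force: [1.3, 0.0, -0.3]
width: 1.001
```

{"fn": "play_rows", "kwargs": {
  "series": [
    {"translation": [0.04,0,0],"spin": 0},
    {"translation": [0.04,0,0],"spin": 0},
    {"translation": [0.04,0,0],"spin": 0},
    {"translation": [0,0.049,0],"spin": 0},
    {"translation": [0,0.049,0],"spin": 0}
  ]
}}

```text
time: 11.1
tool_pos: [0.4971, -0.1906, 0.247]
tcp_rot: [-0.072, 3.14, -0.0]
wrist_force: [0.9, 0.6, -0.2]
width: 0.997
```

```bash
python3 - <<'E'
from h import *
go([.55,.28,.25],158.7)
c=bot.get_calibration('top');t=bot.read_camera('top');cv2.imwrite('pics/t3.png',t)
g=cv2.cvtColor(t,cv2.COLOR_BGR2GRAY)
m=((g<110).astype(np.uint8)); M=np.zeros_like(m);M[178:232,366:424]=1
n,l,s,cc=cv2.connectedComponentsWithStats(m*M)
for i in range(1,n):
    if s[i,4]>100: print(s[i],cc[i],back(c,cc[i],.04).round(4),cv2.minAreaRect(np.argwhere(l==i)[:,::-1].astype(np.float32)))
E
```

```text
t 11.1 pos [ 0.4971 -0.1906  0.247 ] yaw -177.36 F [ 0.9  0.6 -0.2] w 0.997
shift [-0.0745  0.4677 -0.003 ] rows 10 each [-0.0075  0.0468 -0.0003]
spin units 4.79
[ 366  180   58   52 1940] [393.63092784 211.3314433 ] [[ 0.6065 -0.2755  0.04  ]] ((394.5, 205.5), (51.0, 57.0), 90.0)
```

{"fn": "play_rows", "kwargs": {
  "series": [
    {"translation": [-0.002,0.047,0],"spin": 0},
    {"translation": [-0.002,0.047,0],"spin": 0},
    {"translation": [-0.002,0.047,0],"spin": 0},
    {"translation": [-0.002,0.047,0],"spin": 0},
    {"translation": [-0.002,0.047,0],"spin": 0}
  ]
}}

```text
time: 11.65
tool_pos: [0.4962, 0.047, 0.2471]
tcp_rot: [-0.081, 3.14, -0.0]
wrist_force: [1.0, -0.1, -0.0]
width: 1.0
```

{"fn": "play_rows", "kwargs": {
  "series": [
    {"translation": [-0.002,0.047,0],"spin": 0},
    {"translation": [-0.002,0.047,0],"spin": 0},
    {"translation": [-0.002,0.047,0],"spin": 0},
    {"translation": [-0.002,0.047,0],"spin": 0},
    {"translation": [-0.002,0.047,0],"spin": 0}
  ]
}}

```text
time: 12.15
tool_pos: [0.4941, 0.2825, 0.247]
tcp_rot: [-0.082, 3.14, -0.0]
wrist_force: [0.6, -0.2, -0.8]
width: 0.998
```

{"fn": "play_rows", "kwargs": {
  "series": [
    {"translation": [0,0,0],"spin": 0.96},
    {"translation": [0,0,0],"spin": 0.96},
    {"translation": [0,0,0],"spin": 0.96},
    {"translation": [0,0,0],"spin": 0.96},
    {"translation": [0,0,0],"spin": 0.95}
  ]
}}

```text
time: 12.65
tool_pos: [0.4943, 0.2806, 0.2467]
tcp_rot: [-0.577, -3.088, 0.0]
wrist_force: [-0.2, -0.1, -1.0]
width: 1.003
```

```bash
python3 - <<'E'
from h import *
go([.627,.281,.25],158.7)
c=bot.get_calibration('top');t=bot.read_camera('top');cv2.imwrite('pics/t3.png',t)
v=cv2.convertScaleAbs(cv2.resize(t[110:310,100:440],None,fx=2.3,fy=2.3,interpolation=cv2.INTER_CUBIC),alpha=1.3);cv2.imwrite('pics/t3c.png',v)
cw=bot.get_calibration('wrist');w=bot.read_camera('wrist');cv2.imwrite('pics/w4.png',w)
C=np.array([[.6612,.3003,.18],[.6375,.2439,.18],[.5922,.2617,.18],[.6167,.3175,.18]]);print(proj(cw,C).round())
h=cv2.inRange(cv2.cvtColor(w,cv2.COLOR_BGR2HSV),(12,100,90),(28,255,255));n,l,s,cc=cv2.connectedComponentsWithStats(h)
for i in range(1,n):
    if s[i,4]>600: print(s[i],cc[i],cv2.boxPoints(cv2.minAreaRect(np.argwhere(l==i)[:,::-1].astype(np.float32))).round().tolist())
E
```

```text
t 12.65 pos [0.4943 0.2806 0.2467] yaw 158.85 F [-0.2 -0.1 -1. ] w 1.003
shift [-0.1236  0.0482 -0.0033] rows 3 each [-0.0412  0.0161 -0.0011]
spin units 0.03
[[428. 456.]
 [343. 456.]
 [345. 401.]
 [435. 403.]]
[ 347  400   90   56 3313] [393.86960459 421.33474193] [[347.0, 454.0], [347.0, 400.0], [436.0, 401.0], [435.0, 455.0]]
```

View pics/t3c.png

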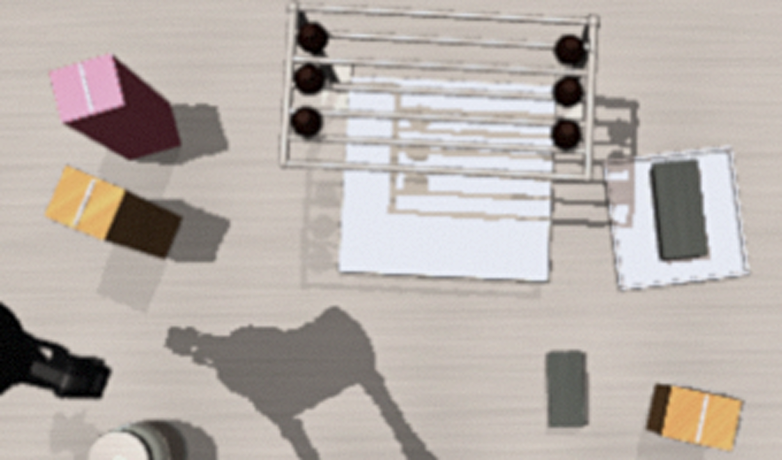

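The top view shows the tin lying inside the tray (crop (680,210)). The tan carton is at (85,200) and the bystanders have not moved. The wrist view agrees with the carton's predicted corners to about 2 px. (10 pictures viewed.)

{"fn": "play_rows", "kwargs": {
  "series": [
    {"translation": [-0.0412,0.0163,0],"spin": 0},
    {"translation": [-0.0412,0.0163,0],"spin": 0},
    {"translation": [-0.0412,0.0163,0],"spin": 0},
    {"translation": [0,0,0],"spin": 0},
    {"translation": [0,0,0],"spin": 0}
  ]
}}

```text
time: 13.25
tool_pos: [0.6276, 0.2814, 0.2454]
tcp_rot: [-0.571, -3.087, 0.002]
wrist_force: [-0.6, -0.2, 0.3]
width: 1.003
```

```bash
python3 -c "
from h import *
go([.627,.281,.138],158.7)"
```

```text
t 13.25 pos [0.6276 0.2814 0.2454] yaw 159.04 F [-0.6 -0.2  0.3] w 1.003
shift [ 0.0002 -0.0005  0.1074] rows 3 each [ 0.0001 -0.0002  0.0358]
spin units 0.07
```

{"fn": "play_rows", "kwargs": {
  "series": [
    {"translation": [0,0,0.035],"spin": 0.07},
    {"translation": [0,0,0.035],"spin": 0},
    {"translation": [0,0,0.025],"spin": 0},
    {"translation": [0,0,0.012],"spin": 0},
    {"translation": [0,0,0],"spin": 0}
  ]
}}

```text
time: 13.75
tool_pos: [0.6249, 0.2815, 0.1379]
tcp_rot: [-0.579, -3.084, 0.003]
wrist_force: [-0.1, -0.2, 0.6]
width: 0.999
```

{"fn": "play_rows", "kwargs": {
  "series": [
    {"translation": [0,0,0],"spin": 0},
    {"translation": [0,0,0],"spin": 0},
    {"translation": [0,0,0],"spin": 0},
    {"translation": [0,0,0],"spin": 0},
    {"translation": [0,0,0],"spin": 0}
  ],
  "jaw": -1,
  "force": 40
}}

```text
time: 14.25
tool_pos: [0.6288, 0.2824, 0.1427]
tcp_rot: [0.581, 3.084, 0.004]
wrist_force: [-1.2, -1.0, 6.3]
width: 0.699
```

{"fn": "play_rows", "kwargs": {
  "series": [
    {"translation": [0,0,0],"spin": 0},
    {"translation": [0,0,0],"spin": 0},
    {"translation": [0,0,-0.01],"spin": 0},
    {"translation": [0,0,-0.01],"spin": 0},
    {"translation": [0,0,-0.012],"spin": 0}
  ]
}}

```text
time: 14.75
tool_pos: [0.6267, 0.2817, 0.1718]
tcp_rot: [-0.581, -3.086, 0.001]
wrist_force: [-0.3, 0.8, -2.6]
width: 0.701
```

```bash
python3 -c "
from h import *
go([.525,.2,.17],176.7)"
```

```text
t 14.75 pos [0.6267 0.2817 0.1718] yaw 158.66 F [-0.3  0.8 -2.6] w 0.701
shift [ 0.065  -0.1131  0.002 ] rows 3 each [ 0.0217 -0.0377  0.0007]
spin units -3.61
```

{"fn": "play_rows", "kwargs": {
  "series": [
    {"translation": [0.0217,-0.0377,0],"spin": 0},
    {"translation": [0.0217,-0.0377,0],"spin": 0},
    {"translation": [0.0217,-0.0377,0],"spin": 0},
    {"translation": [0,0,0],"spin": -0.9},
    {"translation": [0,0,0],"spin": -0.9}
  ]
}}

```text
time: 15.25
tool_pos: [0.5239, 0.1992, 0.1722]
tcp_rot: [-0.334, -3.124, 0.0]
wrist_force: [0.3, 1.0, -3.1]
width: 0.699
```

{"fn": "play_rows", "kwargs": {
  "series": [
    {"translation": [0,0,0],"spin": -0.9},
    {"translation": [0,0,0],"spin": -0.9},
    {"translation": [0,0,0],"spin": 0}
  ]
}}

```text
time: 15.55
tool_pos: [0.5256, 0.2003, 0.1726]
tcp_rot: [0.091, 3.14, 0.0]
wrist_force: [0.3, -0.9, -2.8]
width: 0.695
```

```bash
python3 -c "
from h import *
go([.535,-.033,.17],176.7)"
```

```text
t 15.55 pos [0.5256 0.2003 0.1726] yaw 176.67 F [ 0.3 -0.9 -2.8] w 0.695
shift [-0.0229 -0.2323  0.0026] rows 5 each [-0.0046 -0.0465  0.0005]
spin units -0.01
```

{"fn": "play_rows", "kwargs": {
  "series": [
    {"translation": [-0.0046,-0.0465,0],"spin": 0},
    {"translation": [-0.0046,-0.0465,0],"spin": 0},
    {"translation": [-0.0046,-0.0465,0],"spin": 0},
    {"translation": [-0.0046,-0.0465,0],"spin": 0},
    {"translation": [-0.0046,-0.0465,0],"spin": 0}
  ]
}}

```text
time: 16.05
tool_pos: [0.5349, -0.0349, 0.1725]
tcp_rot: [0.094, 3.139, -0.0]
wrist_force: [1.0, -0.1, -2.3]
width: 0.697
```

{"fn": "play_rows", "kwargs": {
  "series": [
    {"translation": [0,0,0.01],"spin": 0},
    {"translation": [0,0,0.01],"spin": 0},
    {"translation": [0,0,0.005],"spin": 0},
    {"translation": [0,0,0],"spin": 0}
  ]
}}

```text
time: 16.45
tool_pos: [0.5337, -0.0318, 0.1452]
tcp_rot: [-0.09, -3.137, -0.001]
wrist_force: [-0.4, 0.4, -2.1]
width: 0.7
```

{"fn": "play_rows", "kwargs": {
  "series": [
    {"translation": [0,0,0.002],"spin": 0},
    {"translation": [0,0,0],"spin": 0}
  ]
}}

```text
time: 16.65
tool_pos: [0.535, -0.0322, 0.1448]
tcp_rot: [0.089, 3.14, 0.0]
wrist_force: [0.1, 0.2, -3.3]
width: 0.7
```

{"fn": "play_rows", "kwargs": {
  "series": [
    {"translation": [0,0,0.002],"spin": 0},
    {"translation": [0,0,0],"spin": 0}
  ]
}}

```text
time: 16.85
tool_pos: [0.5351, -0.0328, 0.1429]
tcp_rot: [0.091, 3.14, 0.0]
wrist_force: [1.1, -0.4, -1.4]
width: 0.697
```

```bash
python3 -c "
from h import *
go([.537,-.033,.142],176.7)"
```

```text
t 16.85 pos [ 0.5351 -0.0328  0.1429] yaw 176.69 F [ 1.1 -0.4 -1.4] w 0.697
shift [-0.002  -0.      0.0009] rows 1 each [-0.002  -0.      0.0009]
spin units -0.0
```

{"fn": "play_rows", "kwargs": {
  "series": [
    {"translation": [0,0,0.001],"spin": 0},
    {"translation": [0,0,0],"spin": 0}
  ]
}}

```text
time: 17.05
tool_pos: [0.5355, -0.033, 0.1428]
tcp_rot: [0.092, 3.139, 0.001]
wrist_force: [-1.5, 0.9, 3.1]
width: 0.697
```

{"fn": "play_rows", "kwargs": {
  "series": [
    {"translation": [-0.003,0,0],"spin": 0},
    {"translation": [0,0,0],"spin": 0}
  ]
}}

```text
time: 17.25
tool_pos: [0.5388, -0.0334, 0.1427]
tcp_rot: [0.092, 3.138, 0.0]
wrist_force: [-1.2, 0.7, 4.1]
width: 0.697
```

{"fn": "play_rows", "kwargs": {
  "series": [
    {"translation": [-0.002,0,0],"spin": 0},
    {"translation": [0,0,0],"spin": 0}
  ]
}}

```text
time: 17.45
tool_pos: [0.54, -0.0335, 0.1428]
tcp_rot: [-0.092, -3.14, -0.0]
wrist_force: [-2.8, 1.4, 6.6]
width: 0.698
```

{"fn": "play_rows", "kwargs": {
  "series": [
    {"translation": [-0.002,0,0],"spin": 0},
    {"translation": [0,0,0],"spin": 0}
  ]
}}

```text
time: 17.65
tool_pos: [0.5419, -0.0338, 0.143]
tcp_rot: [-0.092, -3.14, 0.0]
wrist_force: [-4.0, 0.6, 7.3]
width: 0.699
```

{"fn": "play_rows", "kwargs": {
  "series": [
    {"translation": [0,0,0],"spin": 0},
    {"translation": [0,0,0],"spin": 0},
    {"translation": [0,0,0],"spin": 0},
    {"translation": [0,0,0],"spin": 0},
    {"translation": [0,0,0],"spin": 0}
  ],
  "jaw": 1
}}

```text
time: 18.15
tool_pos: [0.5418, -0.0337, 0.1416]
tcp_rot: [-0.092, -3.14, 0.0]
wrist_force: [-0.5, -0.2, 1.1]
width: 0.999
```

{"fn": "play_rows", "kwargs": {
  "series": [
    {"translation": [0,0,-0.015],"spin": 0},
    {"translation": [0,0,-0.02],"spin": 0},
    {"translation": [0,0,-0.025],"spin": 0},
    {"translation": [0,0,-0.03],"spin": 0},
    {"translation": [0,0,-0.02],"spin": 0}
  ]
}}

```text
time: 18.65
tool_pos: [0.5429, -0.0337, 0.2555]
tcp_rot: [0.091, 3.136, -0.001]
wrist_force: [0.1, -0.9, 0.8]
width: 1.003
```

{"fn": "play_rows", "kwargs": {
  "series": [
    {"translation": [0.04,0,0],"spin": 0},
    {"translation": [0.04,0,0],"spin": 0},
    {"translation": [0,0,0],"spin": 0},
    {"translation": [0,0,0],"spin": 0}
  ],
  "jaw": 0
}}

```text
time: 19.05
tool_pos: [0.4619, -0.029, 0.2531]
tcp_rot: [0.092, 3.138, -0.0]
wrist_force: [0.1, -0.9, -0.2]
width: 0.501
```

```bash
python3 - <<'E'
from h import *
go([.482,-.033,.143],176.7)
cs=bot.get_calibration('scene');s=bot.read_camera('scene');cw=bot.get_calibration('wrist');w=bot.read_camera('wrist');ct=bot.get_calibration('top');t=bot.read_camera('top')
cv2.imwrite('pics/t4.png',t)
cv2.imwrite('pics/m4.png',np.hstack([cv2.resize(s[140:340,230:430],(400,400)),cv2.resize(w[180:480,170:470],(400,400))]))
# expected carton top corners
yaw=np.radians(-3.3);xb=np.array([np.cos(yaw),np.sin(yaw)]);yb=np.array([-xb[1],xb[0]]);o=np.array([.568,-.0347]);cc=o-xb*.026
C=np.array([[*(cc+a*xb*.025+b*yb*.03),.18] for a,b in((1,1),(1,-1),(-1,-1),(-1,1))])
print(proj(cw,C).round().tolist(),proj(cs,C).round().tolist())
for n,im,c in(('w',w,cw),('s',s,cs),('t',t,ct)):
    h=cv2.inRange(cv2.cvtColor(im,cv2.COLOR_BGR2HSV),(12,100,90),(28,255,255));N,l,st,ce=cv2.connectedComponentsWithStats(h)
    for i in range(1,N):
        if st[i,4]>250:
            b=cv2.boxPoints(cv2.minAreaRect(np.argwhere(l==i)[:,::-1].astype(np.float32)));P=back(c,b,.18)[:,:2]
            print(n,st[i],b.round().tolist(),back(c,ce[i],.18).round(4),'board',((P-o)@xb).round(3),((P-o)@yb).round(3))
E
```

```text
t 19.05 pos [ 0.4619 -0.029   0.2531] yaw 176.66 F [ 0.1 -0.9 -0.2] w 0.501
shift [-0.02   -0.0028  0.1101] rows 3 each [-0.0067 -0.0009  0.0367]
spin units -0.01
[[362.0, 401.0], [275.0, 401.0], [272.0, 339.0], [365.0, 338.0]] [[339.0, 216.0], [320.0, 206.0], [334.0, 196.0], [352.0, 206.0]]
w [   0  164   47   66 2454] [[-0.0, 164.0], [46.0, 164.0], [46.0, 229.0], [0.0, 229.0]] [[ 0.4135 -0.1999  0.18  ]] board [-0.164 -0.164 -0.125 -0.125] [-0.185 -0.156 -0.164 -0.195]
w [ 272  337   91   63 5163] [[272.0, 337.0], [362.0, 337.0], [362.0, 399.0], [272.0, 399.0]] [[ 0.5389 -0.0338  0.18  ]] board [-0.052 -0.052 -0.003 -0.003] [-0.03   0.028  0.03  -0.032]
s [   0    2  126   57 3646] [[-1.0, 28.0], [111.0, -14.0], [125.0, 26.0], [14.0, 68.0]] [[ 0.3219 -1.7632  0.18  ]] board [ 0.026 -0.618 -0.346  0.167] [-2.074 -2.086 -1.478 -1.51 ]
s [439   4  70  27 309] [[439.0, 12.0], [441.0, 3.0], [508.0, 23.0], [506.0, 32.0]] [[-0.8373 -0.3391  0.18  ]] board [-1.345 -1.456 -1.456 -1.351] [-0.536 -0.591 -0.25  -0.211]
s [539  32  38  20 321] [[538.0, 41.0], [541.0, 31.0], [578.0, 42.0], [575.
[... 318 characters left out ...]
, 205.0], [329.0, 192.0], [352.0, 205.0], [344.0, 218.0]] [[ 0.5395 -0.0345  0.18  ]] board [-0.004 -0.055 -0.054 -0.004] [-0.03  -0.05   0.026  0.044]
t [276 226  30  25 629] [[276.0, 226.0], [305.0, 226.0], [305.0, 250.0], [276.0, 250.0]] [[ 0.5388 -0.0359  0.18  ]] board [-0.006 -0.004 -0.053 -0.055] [ 0.028 -0.031 -0.034  0.025]
t [387 278  20  24 325] [[387.0, 299.0], [392.0, 277.0], [406.0, 280.0], [401.0, 302.0]] [[ 0.4294 -0.2497  0.18  ]] board [-0.145 -0.101 -0.107 -0.151] [-0.203 -0.212 -0.242 -0.233]
t [404 281  18  24 305] [[404.0, 302.0], [408.0, 281.0], [422.0, 283.0], [418.0, 305.0]] [[ 0.4218 -0.2835  0.18  ]] board [-0.152 -0.107 -0.112 -0.156] [-0.239 -0.246 -0.275 -0.268]
```

View pics/m4.png

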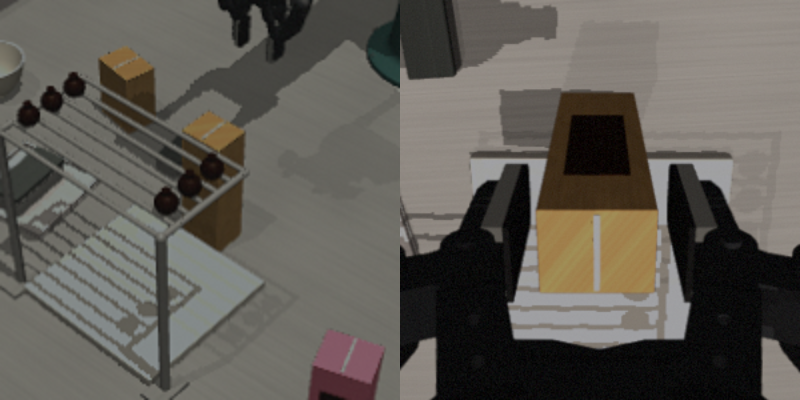

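Left panel: the carton stands upright at the board's edge. Right panel: its window faces the robot, and its top at (597,250) is square to the edge. The wrist, scene and top cameras all put its back edge 3–5 mm short of the board edge, centred within 2 mm. (11 pictures viewed.) Next I push the front near the top with half-open fingers.

{"fn": "play_rows", "kwargs": {
  "series": [
    {"translation": [0,-0.0015,0.04],"spin": 0},
    {"translation": [0,-0.0015,0.04],"spin": 0},
    {"translation": [0,0,0.025],"spin": 0},
    {"translation": [-0.015,0,0],"spin": 0},
    {"translation": [0,0,0],"spin": 0}
  ]
}}

```text
time: 19.7
tool_pos: [0.4782, -0.033, 0.1458]
tcp_rot: [-0.092, -3.139, -0.0]
wrist_force: [1.1, -0.5, 0.4]
width: 0.495
```

{"fn": "play_rows", "kwargs": {
  "series": [
    {"translation": [-0.007,0,0],"spin": 0},
    {"translation": [-0.007,0,0],"spin": 0},
    {"translation": [-0.005,0,0],"spin": 0},
    {"translation": [-0.005,0,0],"spin": 0},
    {"translation": [0,0,0],"spin": 0}
  ]
}}

```text
time: 20.2
tool_pos: [0.5017, -0.0343, 0.1473]
tcp_rot: [0.091, 3.139, -0.0]
wrist_force: [-0.3, -0.1, -1.1]
width: 0.499
```

```bash
cat > chk.py <<'E'
from h import *
go([.5,-.033,.14],176.7)
o=np.array([.568,-.0347]);yaw=np.radians(-3.3);xb=np.array([np.cos(yaw),np.sin(yaw)]);yb=np.array([-xb[1],xb[0]])
w=bot.read_camera('wrist');cw=bot.get_calibration('wrist')
h=cv2.inRange(cv2.cvtColor(w,cv2.COLOR_BGR2HSV),(8,100,30),(28,255,255));N,l,st,ce=cv2.connectedComponentsWithStats(h)
cv2.imwrite('pics/wl.png',w)
for i in range(1,N):
    if st[i,4]>800: print(st[i],back(cw,cv2.boxPoints(cv2.minAreaRect(np.argwhere(l==i)[:,::-1].astype(np.float32))),.18).round(3).tolist())
E
python3 chk.py
```

```text
t 20.2 pos [ 0.5017 -0.0343  0.1473] yaw 176.66 F [-0.3 -0.1 -1.1] w 0.499
shift [0.0018 0.0012 0.0073] rows 1 each [0.0018 0.0012 0.0073]
spin units -0.01
[   0  116   34   77 2292] [[0.414, -0.12, 0.18], [0.415, -0.109, 0.18], [0.436, -0.115, 0.18], [0.435, -0.126, 0.18]]
[  250   246   139   197 15133] [[0.457, -0.052, 0.18], [0.459, -0.01, 0.18], [0.535, -0.01, 0.18], [0.532, -0.061, 0.18]]
```

{"fn": "play_rows", "kwargs": {
  "series": [
    {"translation": [-0.004,0,0],"spin": 0},
    {"translation": [-0.004,0,0],"spin": 0},
    {"translation": [-0.004,0,0],"spin": 0},
    {"translation": [-0.004,0,0],"spin": 0},
    {"translation": [-0.004,0,0],"spin": 0}
  ]
}}

```text
time: 20.75
tool_pos: [0.5211, -0.0355, 0.1468]
tcp_rot: [0.092, 3.14, -0.0]
wrist_force: [-1.2, 0.1, 0.3]
width: 0.499
```

{"fn": "play_rows", "kwargs": {
  "series": [
    {"translation": [-0.004,0,0],"spin": 0},
    {"translation": [-0.004,0,0],"spin": 0},
    {"translation": [-0.003,0,0],"spin": 0},
    {"translation": [-0.003,0,0],"spin": 0},
    {"translation": [-0.003,0,0],"spin": 0}
  ]
}}

```text
time: 21.25
tool_pos: [0.5379, -0.0364, 0.1468]
tcp_rot: [-0.092, -3.14, 0.0]
wrist_force: [0.2, 0.1, 0.9]
width: 0.504
```

```bash
python3 chk.py
```

```text
t 21.25 pos [ 0.5379 -0.0364  0.1468] yaw 176.66 F [0.2 0.1 0.9] w 0.504
shift [0.038  0.0012 0.0068] rows 1 each [0.038  0.0012 0.0068]
spin units -0.01
[   0   66   24   73 1632] [[0.438, -0.118, 0.18], [0.439, -0.111, 0.18], [0.458, -0.116, 0.18], [0.457, -0.123, 0.18]]
[  250   205   138   237 17335] [[0.569, -0.063, 0.18], [0.481, -0.052, 0.18], [0.484, -0.012, 0.18], [0.573, -0.013, 0.18]]
```

{"fn": "play_rows", "kwargs": {
  "series": [
    {"translation": [-0.003,0,0],"spin": 0},
    {"translation": [-0.002,0,0],"spin": 0},
    {"translation": [-0.002,0,0],"spin": 0},
    {"translation": [-0.002,0,0],"spin": 0},
    {"translation": [-0.002,0,0],"spin": 0}
  ]
}}

```text
time: 21.8
tool_pos: [0.5488, -0.037, 0.1468]
tcp_rot: [0.092, 3.14, -0.0]
wrist_force: [-0.6, 0.7, -0.2]
width: 0.504
```

{"fn": "play_rows", "kwargs": {
  "series": [
    {"translation": [-0.002,0,0],"spin": 0},
    {"translation": [-0.002,0,0],"spin": 0},
    {"translation": [0,0,0],"spin": 0},
    {"translation": [0,0,0],"spin": 0},
    {"translation": [0,0,0],"spin": 0}
  ]
}}

```text
time: 22.3
tool_pos: [0.5526, -0.0373, 0.1467]
tcp_rot: [-0.091, -3.14, 0.0]
wrist_force: [0.2, 0.1, 1.5]
width: 0.502
```

```bash
python3 chk.py
```

```text
t 22.3 pos [ 0.5526 -0.0373  0.1467] yaw 176.66 F [0.2 0.1 1.5] w 0.502
shift [0.0527 0.0012 0.0067] rows 2 each [0.0264 0.0006 0.0034]
spin units -0.01
[   0   44   20   74 1405] [[0.447, -0.117, 0.18], [0.447, -0.112, 0.18], [0.466, -0.117, 0.18], [0.465, -0.122, 0.18]]
[  250   187   138   255 17774] [[0.49, -0.053, 0.18], [0.493, -0.014, 0.18], [0.586, -0.014, 0.18], [0.583, -0.064, 0.18]]
```

```bash
cat > hyp.py <<'E'
from h import *
o=np.array([.568,-.0347]);yaw=np.radians(-3.3);xb=np.array([np.cos(yaw),np.sin(yaw)]);yb=np.array([-xb[1],xb[0]])
cw=bot.get_calibration('wrist');cs=bot.get_calibration('scene')
for a in(10,15,20,25,90):
    A=np.radians(a);u=np.array([np.sin(A),np.cos(A)]);f=np.array([-np.cos(A),np.sin(A)]);p=np.array([0,.015])
    pts=[]
    for s,d in((-15,50),(-15,0),(165,50),(165,0)):
        q=p+u*s/1000+f*d/1000; X=o+xb*q[0]; pts.append([*X,q[1]])
    print(a,'foot-front,foot-back,top-front,top-back wrist',proj(cw,pts).round().tolist())
E
python3 hyp.py; python3 - <<'E'
import cv2,numpy as np
w=cv2.imread('pics/wl.png');print(w[180:480:8,320].tolist())
E
```

```text
10 foot-front,foot-back,top-front,top-back wrist [[322.0, 183.0], [322.0, 243.0], [328.0, 366.0], [327.0, 460.0]]
15 foot-front,foot-back,top-front,top-back wrist [[322.0, 183.0], [322.0, 242.0], [328.0, 407.0], [326.0, 479.0]]
20 foot-front,foot-back,top-front,top-back wrist [[323.0, 184.0], [322.0, 240.0], [327.0, 441.0], [326.0, 494.0]]
25 foot-front,foot-back,top-front,top-back wrist [[323.0, 186.0], [322.0, 239.0], [327.0, 470.0], [325.0, 503.0]]
90 foot-front,foot-back,top-front,top-back wrist [[323.0, 256.0], [322.0, 233.0], [323.0, 472.0], [322.0, 425.0]]
[[135, 142, 149], [52, 87, 114], [49, 84, 112], [50, 86, 117], [51, 86, 115], [43, 79, 109], [50, 86, 116], [14, 19, 29], [6, 13, 20], [12, 5, 18], [6, 9, 17], [11, 6, 21], [6, 6, 19], [0, 6, 18], [0, 0, 9], [5, 8, 20], [10, 15, 21], [5, 10, 16], [5, 4, 18], [10, 12, 21], [14, 15, 23], [8, 19, 25], [14, 15, 26], [45, 77, 103], [52, 87, 117], [54, 88, 118], [51, 87, 117], [49, 87, 116], [53, 88, 119], [50, 87, 119], [53, 90, 121], [49, 88, 115], [51, 86, 115], [14, 11, 13], [17, 17, 19], [14, 12, 16], [17, 21, 17], [15, 14, 17]]
```

The foot is at row 187, which means a tilt of about 20° and no fall yet. I keep pushing.

{"fn": "play_rows", "kwargs": {
  "series": [
    {"translation": [-0.002,0,0],"spin": 0},
    {"translation": [-0.002,0,0],"spin": 0},
    {"translation": [-0.002,0,0],"spin": 0},
    {"translation": [-0.002,0,0],"spin": 0},
    {"translation": [-0.002,0,0],"spin": 0}
  ]
}}

```text
time: 22.85
tool_pos: [0.5629, -0.0379, 0.1468]
tcp_rot: [-0.092, -3.14, 0.0]
wrist_force: [-0.7, -0.4, -0.4]
width: 0.502
```

```bash
python3 chk.py; python3 hyp.py
```

```text
t 22.85 pos [ 0.5629 -0.0379  0.1468] yaw 176.66 F [-0.7 -0.4 -0.4] w 0.502
shift [0.0631 0.0012 0.0068] rows 2 each [0.0315 0.0006 0.0034]
spin units -0.01
[   0   29   18   74 1233] [[0.453, -0.117, 0.18], [0.454, -0.112, 0.18], [0.473, -0.117, 0.18], [0.472, -0.122, 0.18]]
[  273   196    99   246 18749] [[0.504, -0.047, 0.18], [0.506, -0.019, 0.18], [0.596, -0.02, 0.18], [0.594, -0.056, 0.18]]
10 foot-front,foot-back,top-front,top-back wrist [[322.0, 168.0], [322.0, 230.0], [328.0, 337.0], [327.0, 439.0]]
15 foot-front,foot-back,top-front,top-back wrist [[323.0, 168.0], [322.0, 229.0], [328.0, 380.0], [326.0, 460.0]]
20 foot-front,foot-back,top-front,top-back wrist [[323.0, 169.0], [322.0, 227.0], [328.0, 417.0], [326.0, 476.0]]
25 foot-front,foot-back,top-front,top-back wrist [[323.0, 170.0], [322.0, 226.0], [327.0, 447.0], [326.0, 487.0]]
90 foot-front,foot-back,top-front,top-back wrist [[323.0, 239.0], [322.0, 219.0], [323.0, 462.0], [322.0, 415.0]]
```

The foot row has jumped to 196, so the carton is going over. I back off and measure again.

{"fn": "play_rows", "kwargs": {
  "series": [
    {"translation": [0.005,0,0],"spin": 0},
    {"translation": [0.02,0,-0.01],"spin": 0},
    {"translation": [0.03,0,-0.02],"spin": 0},
    {"translation": [0.02,0,-0.02],"spin": 0},
    {"translation": [0,0,0],"spin": 0}
  ]
}}

```text
time: 23.4
tool_pos: [0.4873, -0.0335, 0.1994]
tcp_rot: [0.091, 3.136, -0.001]
wrist_force: [1.4, -1.0, -0.4]
width: 0.501
```

```bash
python3 - <<'E'
from h import *
go([.48,-.033,.2],176.7)
bot.read_camera('top')
o=np.array([.568,-.0347]);yaw=np.radians(-3.3);xb=np.array([np.cos(yaw),np.sin(yaw)]);yb=np.array([-xb[1],xb[0]])
ims={n:bot.read_camera(n) for n in('wrist','top','scene')}
for n,im in ims.items():
    c=bot.get_calibration(n)
    h=cv2.inRange(cv2.cvtColor(im,cv2.COLOR_BGR2HSV),(8,90,25),(28,255,255));N,l,st,ce=cv2.connectedComponentsWithStats(h)
    if n!='scene':
      for i in range(1,N):
        if st[i,4]>300:
            b=cv2.boxPoints(cv2.minAreaRect(np.argwhere(l==i)[:,::-1].astype(np.float32)));P=back(c,b,.065)[:,:2]
            print(n,st[i],'board',((P-o)@xb).round(3),((P-o)@yb).round(3))
w=ims['wrist'];t=ims['top']
cv2.imwrite('pics/m5.png',np.hstack([cv2.resize(ims['scene'][150:340,230:420],(400,400)),cv2.resize(w[80:480,120:520],(400,400))]))
E
```

```text
t 23.4 pos [ 0.4873 -0.0335  0.1994] yaw 176.66 F [ 1.4 -1.  -0.4] w 0.501
shift [ 0.0073  0.     -0.0006] rows 1 each [ 0.0073  0.     -0.0006]
spin units -0.01
wrist [   0  125   75   88 5167] board [-0.162 -0.16  -0.097 -0.098] [-0.231 -0.175 -0.186 -0.247]
wrist [  284   267    76   175 10293] board [-0.053 -0.053  0.119  0.118] [-0.029  0.028  0.034 -0.035]
top [281 185  27  47 962] board [-0.006  0.099  0.1   -0.006] [ 0.026  0.027 -0.032 -0.032]
top [381 278  41  28 780] board [-0.151 -0.1   -0.116 -0.167] [-0.209 -0.218 -0.305 -0.295]
```

View pics/m5.png

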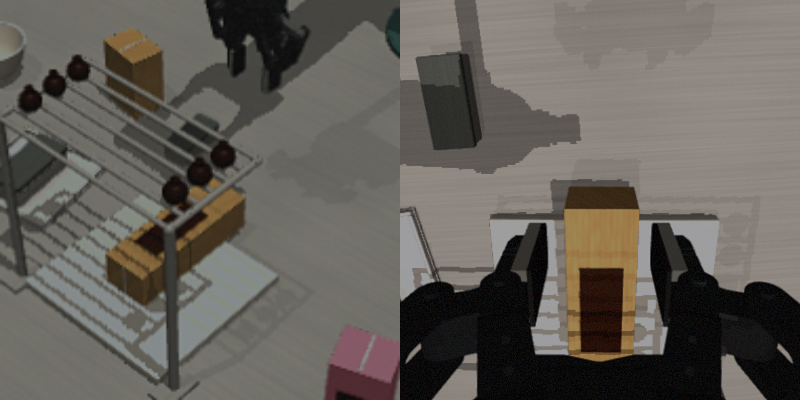

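Left: the carton lies flat on the board with the window up. Right: it points straight in, with its foot face between crop rows 187 and 208 (raw rows 267 and 288). (12 pictures viewed.) Last, a numeric check of the foot position and the rest state.

```bash
python3 - <<'E'
from h import *
o=np.array([.568,-.0347]);yaw=np.radians(-3.3);xb=np.array([np.cos(yaw),np.sin(yaw)]);yb=np.array([-xb[1],xb[0]])
f=lambda P:[((P[:,:2]-o)@xb).round(4),((P[:,:2]-o)@yb).round(4)]
w=bot.read_camera('wrist');c=bot.get_calibration('wrist')
g=cv2.cvtColor(w,cv2.COLOR_BGR2GRAY);print(g[255:300,320].tolist())
h=cv2.inRange(cv2.cvtColor(w,cv2.COLOR_BGR2HSV),(8,90,25),(28,255,255));r=np.flatnonzero(h[:,320]);print(r[0])
for rr in(r[0],r[0]+21): print(rr,'z.015',f(back(c,[[320,rr]],.015)),'z.065',f(back(c,[[320,rr]],.065)))
top=[bot.read_camera('top') for _ in range(3)];ct=bot.get_calibration('top')
for t in(top[0],top[2]):
    q=t[178:240,362:432].copy();k=cv2.inRange(cv2.cvtColor(q,cv2.COLOR_BGR2GRAY),0,75);N,l,st,ce=cv2.connectedComponentsWithStats(k);i=1+st[1:,4].argmax()
    print('tin',back(ct,ce[i]+[362,178],.04).round(4),st[i]); 
    k=cv2.inRange(cv2.cvtColor(t,cv2.COLOR_BGR2HSV),(8,90,25),(28,255,255))[150:245,265:325];print('carton',np.argwhere(k).mean(0).round(2))
    print(cv2.phaseCorrelate(np.float32(cv2.cvtColor(cv2.imread('pics/top0.png'),cv2.COLOR_BGR2GRAY))[280:340,130:185],np.float32(cv2.cvtColor(t,cv2.COLOR_BGR2GRAY))[280:340,130:185]))
print(bot.read_state()['wrist_force'])
E
```

```text
[126, 129, 128, 125, 126, 126, 119, 83, 78, 77, 77, 81, 78, 62, 45, 42, 42, 44, 38, 43, 38, 42, 41, 44, 44, 45, 45, 46, 47, 43, 46, 46, 44, 42, 42, 51, 104, 126, 127, 127, 126, 127, 128, 127, 126]
269
269 z.015 [array([-0.0322]), array([-0.0015])] z.065 [array([-0.0518]), array([-0.0017])]
290 z.015 [array([-0.0114]), array([-0.0015])] z.065 [array([-0.0342]), array([-0.0017])]
tin [[ 0.6332 -0.2785  0.04  ]] [ 21   2  24  43 694]
carton [50.5  29.22]
((0.01363894017378442, -0.05950259258422008), 0.9467568312750922)
tin [[ 0.6323 -0.2785  0.04  ]] [ 21   2  24  43 708]
carton [50.54 29.27]
((0.005040684094584691, 0.026476622593026633), 0.9591032399071587)
[-0.08253628  0.29978039  0.22236825]
```

The wrist view puts the foot end at about −33 mm, while the top view, possibly blocked by the gripper, says −6 mm. I move the gripper aside and settle it.

{"fn": "play_rows", "kwargs": {
  "series": [
    {"translation": [0.01,0.04,-0.01],"spin": 0},
    {"translation": [0,0.045,-0.01],"spin": 0},
    {"translation": [0,0.045,-0.01],"spin": 0},
    {"translation": [0,0.045,0],"spin": 0},
    {"translation": [0,0,0],"spin": 0}
  ]
}}

```text
time: 24.3
tool_pos: [0.4884, 0.1466, 0.2268]
tcp_rot: [0.083, 3.14, 0.004]
wrist_force: [-0.6, -0.9, 0.0]
width: 0.5
```

```bash
python3 - <<'E'
from h import *
o=np.array([.568,-.0347]);yaw=np.radians(-3.3);xb=np.array([np.cos(yaw),np.sin(yaw)]);yb=np.array([-xb[1],xb[0]])
bot.read_camera('top');ct=bot.get_calibration('top');cs=bot.get_calibration('scene')
t=bot.read_camera('top')
k=cv2.inRange(cv2.cvtColor(t,cv2.COLOR_BGR2HSV),(8,90,90),(28,255,255));k[:,:265]=0;k[:,325:]=0;k[260:]=0;k[:150]=0
b=cv2.boxPoints(cv2.minAreaRect(np.argwhere(k)[:,::-1].astype(np.float32)));P=back(ct,b,.065)[:,:2];print(b.tolist(),((P-o)@xb).round(4),((P-o)@yb).round(4))
# scene: foot-front edge end at m5 (244,193) , far corners
s=bot.read_camera('scene')
for x in(-.033,-.006):
    X=o+xb*x+yb*.03;print(x,proj(cs,[*X,.065]).round(1))
    X=o+xb*(x+.18)+yb*.03;print(x,'head',proj(cs,[*X,.065]).round(1))
print('seen m5', np.array([244,193])*.475+[230,150],np.array([148,279])*.475+[230,150])
E
```

```text
[[279.34918212890625, 242.9929656982422], [282.93902587890625, 165.8111114501953], [309.02215576171875, 167.02427673339844], [305.43231201171875, 244.2061309814453]] [-0.0352  0.1443  0.1441 -0.0355] [ 0.0273  0.0273 -0.0333 -0.0325]
-0.033 [[346.2 244.2]]
-0.033 head [[297.4 283.4]]
-0.006 [[339.3 249.7]]
-0.006 head [[289.5 289.7]]
seen m5 [345.9   241.675] [300.3   282.525]
```

All three cameras agree: the foot end is 33–35 mm short of the edge (limit 45), on the middle line within 3 mm, and square. I hand the job in.

```bash
python3 -c "
from workcell import bot
print(bot.finish_job())"
```

```text
the job is handed in; nothing more can be done
None
```

I handed the job in at about 24.5 s with both parts done. The hand-in gives no verdict, so the results below are my own camera measurements.

**What I did**
- **Tin:** I pinched its near end, dragged it out from under the rack, gripped it again near the middle and laid it in the tray.
- **Carton:** I stood it against the middle of the board's near edge, let go, and pushed its front near the top until it fell over.

**Last checks**
- **Tin:** its centre is about 6 mm from the middle of the tray.
- **Carton lying:** it is on its back with the window up, square to the edge within about 1°, and within about 3 mm of the middle line. All three cameras put its foot end 33–35 mm short of the edge. That is about 10 mm inside the 45 mm limit, so I left it there.
- **Carton standing, before tipping:** its back edge was 3–5 mm short of the board edge (allowed 15) and centred within 2 mm.
- **Bystanders:** I measured only the jar, which moved less than 0.1 px in the top picture. The small carton, bowl and rack looked unmoved in the views that showed them.

**Checks that failed or disagreed**
- One early wrist picture was taken while the arm was still settling and was off by about 8 mm, so I did not use it.
- The top camera first put the foot end at −6 mm because the gripper was in the way. With the gripper aside it read −35 mm.
- The first batch of moves was refused because the rows lacked "spin", and one later call was refused for a shift over 50 mm. Neither moved anything.

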